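# Lock the castor leg of a stockroom trolley into its sleeve

## Task

Two trolley legs lie part-way into their sleeves on the stockroom bench. Squeeze in the spring button on the side of the leg with the castor wheel so that its pin goes in flush, slide that leg fully home into its sleeve, and let go so that the pin pops out through the hole in the sleeve. Leave the other leg, with the plain rubber foot, as it is.

Things in the scene. Friction and masses are not known exactly. Their poses are not given: they have to be found in the camera images.
- castor_clip (a point): Middle of the button of the leg with a castor wheel (75 mm, lying flat): a square 32 mm aluminium tube, axis 55 mm above the table. Point on the axis, moving with the leg; x: along the tube into the sleeve, y: to the button's side, z up. Button: grey pad 40 mm long (x), 18 high, 11 mm proud of the tube's +y side; the -y side is bare. Tube clear for 60 mm behind and 30 mm ahead of the point.
- castor_leg (a joint): How far that leg is slid in (+x), m. Starts at 0.010 to 0.045; the pin reaches the mouth of the fixed steel sleeve (40 mm square, 34 inside) at 0.052; 0.090 is home, a hard stop: the black collar, 42 mm ahead of the button's middle, meets the mouth. Slides with about 3 N. The oblong hole is in the sleeve's +y side; the pin pops out in it from about 0.080 to 0.090.
- castor_pin (a joint): How far that leg's button is pressed in, m: 0 free, 0.011 flush with the tube. The 8 mm dark steel pin, 76 mm ahead, is joined to it inside the tube and moves with it: 7 mm proud when free, flush at 0.007; if out, it is stopped by the sleeve's mouth. Held in by the sleeve's inside it reads 0.006. Spring 3 to 10 N: squeeze the button between the fingers, the other one on the bare side.
- plain_clip (a point): The same point on the other leg, to be left alone: same tube, button, pin and sleeve, axes as for castor_clip, but a plain black rubber foot (48 mm) in place of the wheel. The legs lie side by side, about 0.3 m apart, either on the left. Each sleeve is fixed on a wooden block 15 mm high that reaches 45 mm out before the sleeve's mouth.

How it is judged:
By the outcome, as a careful person would: the job done as asked, in the order asked, and still so for the second after the job is handed in, with the robot touching nothing.
It also fails if it takes over 35 s, if anything falls off the work surface, if the arm or the gripper's body presses on something with over 40 N, if the wrist force passes 120 N, or if a joint passes its speed limit or range.

## Robot

A 7-joint arm with a two-finger parallel gripper is mounted at the origin on the work surface. World frame = base frame: x ahead of the robot, y to its left, z up, the work surface at z = 0. Lengths are in m, angles in rad, forces in N, time in s.
With the tool pointing down it reaches from about 0.4 to 0.9 m from the base axis. Payload 5.5 kg.
Tool frame: the origin (TCP) lies where the fingers leave the gripper's body, on its centre line; the fingertips stand 73 mm ahead of it and the grasp point (between the pads) lies 54 mm ahead of it; z points along the fingers, y is the line along which they close (so a half turn about z gives the same grasp; the last joint's range is limited). The gripper opens to 85 mm and grips with 20 to 120 N. Pads are 22 mm wide; open, the fingers measure 114 mm over their backs; the gripper's body (76 mm by 85 mm) begins 54 mm behind the grasp point. The pads swing forward as they close: fully open they stand 13 mm farther back than shut.
Start: joints at [-1.031, 0.501, -0.427, 1.55, 0.221, 1.138, -0.21], TCP at [0.178, 0.625, 0.304] pointing down, gripper open.
Joint ranges: [-2.88, 2.88], [-0.31, 2.03], [-1.54, 1.56], [0.2, 2.42], [-1.41, 4.55], [0.19, 2.02], [-2.57, 2.57]. Speed limits (rad/s): [2.57, 2.57, 3.14, 3.14, 3.14, 3.14, 3.14].

## Interface

Orientations are given as a 3x3 rotation matrix whose columns are the frame's x, y, z axes.
In Python, from station import * gives the robot as it stands. The module is installed in compiled form; this text tells all that it offers.
- The arm moves only by the shell command python3 -m jog 'ROWS' [FORCE]. ROWS is JSON, a list of rows, each an object with "offset": the shift along the tool's x, y, z in m, a list of three; "twist": the turn about the tool's z in rad; "gripper": the closure, from 0 (fully open) to 1 (shut). In form: [{"offset": [dx, dy, dz], "twist": twist, "gripper": gripper}, ...]. A call has 1 to 12 rows; each row is the pose to reach, as a shift and turn from the pose commanded when the call began, along the tool's axes at that moment; what a row does not reach only later rows make up. A row lasts 1/12 s, in which the tool goes at most 41.7 mm and 7.16 degrees, less where a joint would pass 70% of its speed; a pose out of reach is approached as far as the arm can. A call with a gripper value outside its range is refused whole. The fingers move at their own pace and stop on an object; FORCE is the grip in N (left out, the last holds). Time passes only in rows, so rows that repeat a pose let the fingers close. It gives the time, the measured TCP pose, the force, the opening and the grip force at its end, in the units of the state.
- get_state(): the state, without advancing time (a new reading comes with each control period).
- grab_frame(name): name is "scene" or "top" or "wrist"; returns the picture (384x512x3 uint8, red, green, blue); there is no depth.
- camera_params(name): a dict with "mtx" (3x3 intrinsics, pixels), "dist" ([k1, k2, p1, p2, k3] as OpenCV has them; the pictures are not rectified), "rvec" (rotation vector, rad) and "tvec" (3), from world to camera coordinates, as OpenCV has them. Camera axes: x right, y down, z forward; pixel columns grow to the right and rows downward; lengths in m; the calibration is good to about 2 mm. A picture is of the moment at which its call begins: read the wrist's pose just before it. camera_params takes no time and is no camera call; for the wrist camera it gives the pose at the moment of the call.
- sign_off(): hands the job in; it is judged then, once.
Trained networks look in the newest picture that a camera, given by its name, has taken for a name from the list of things; names that differ only in an ending like _2 or _b are one class to them, and where a whole thing is asked for, a point or a joint stands for the part that bears it (a point fixed in the world has none). Each returns a list of dicts, best first, with "p" (0 to 1); they miss things now and then, are a little off and sometimes report something else, mostly with a low value. They report only what shows in the picture. A call takes as long as a camera call.
- search_frame(thing, camera): "pixel" ([column, row] in pixels, amid what is visible of it).
The state is a dict: "time_s": time; "joint_positions": joint angles; "joint_vel": joint speeds; "tau": joint torques, N m; "tcp_pos": TCP position; "tool_rot": TCP orientation; "force": force on the tool from outside, world axes, zero at the start; "ft_torque": the same for the moment, N m; "finger_gap": finger opening in m; "gripper_force": force on a finger pad.
Only numpy, scipy, OpenCV 4.12 (cv2) and the standard library are available. Lean on these libraries where they do the work, as an engineer would, in place of code of your own. Each camera call takes 0.05 s, during which the arm holds its last target. There are 200 camera calls.

## Working session

There is one attempt and no reset: what is moved stays moved. The work goes in short steps, Python scripts to look and compute and a shell command to move; the robot and the scene stay as the last step left them, time stands still between calls to the robot, and variables do not carry over. Pictures are saved under pics/ and viewed, at most 10 in all, crops included, and the job is handed in when it is done.

```bash
mkdir -p pics
python3 - <<'E'
from station import *
import cv2,numpy as np
for n in ["scene","top"]:
    f=grab_frame(n); cv2.imwrite(f"pics/{n}0.png",f[...,::-1])
    for t in ["castor_clip","castor_leg","castor_pin","plain_clip"]:
        print(n,t,[(np.round(d["pixel"]),round(d["p"],2)) for d in search_frame(t,n)[:3]])
s=get_state();print(s["time_s"],s["tcp_pos"],s["tool_rot"])
E
```

```text
scene castor_clip [(array([346., 258.]), 0.7)]
scene castor_leg [(array([346., 257.]), 0.92), (array([202., 169.]), 0.56)]
scene castor_pin [(array([340., 284.]), 0.58)]
scene plain_clip [(array([203., 168.]), 0.67)]
top castor_clip [(array([172., 216.]), 0.88)]
top castor_leg [(array([171., 214.]), 0.64)]
top castor_pin [(array([163., 184.]), 0.62)]
top plain_clip [(array([345., 194.]), 0.69)]
0.5 [0.17759472 0.62524667 0.30387057] [[-9.61952135e-01  2.73218023e-01 -3.56250336e-05]
 [ 2.73218024e-01  9.61952135e-01 -2.60779644e-05]
 [ 2.71446073e-05 -3.48191548e-05 -9.99999999e-01]]
```

View pics/top0.png

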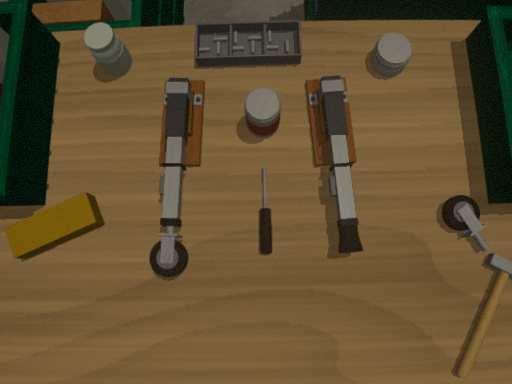

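View pics/scene0.png

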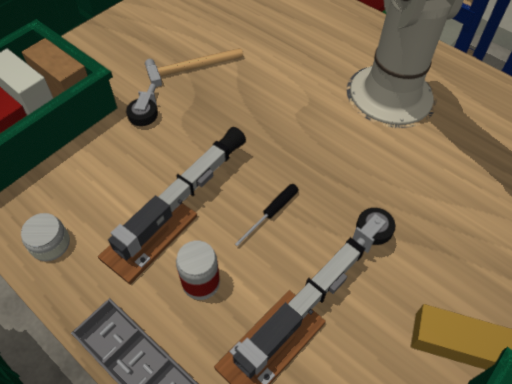

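The top view shows the castor leg on the left (wheel at 169,258; button about 164,184; sleeve above). The plain leg is on the right. I'll zoom in on the castor leg.

```bash
cat > h.py <<'E'
from station import *
import cv2,numpy as np
def ray(n,px,z,cp=None):
    c=cp or camera_params(n); K=np.array(c["mtx"],float);R=cv2.Rodrigues(np.array(c["rvec"],float))[0];t=np.array(c["tvec"],float).ravel()
    u=cv2.undistortPoints(np.array([[px]],float),K,np.array(c["dist"],float)).ravel()
    d=R.T@np.array([u[0],u[1],1]);o=-R.T@t
    return (o+d*(z-o[2])/d[2])
def proj(n,P,cp=None):
    c=cp or camera_params(n)
    return cv2.projectPoints(np.array(P,float).reshape(-1,3),np.array(c["rvec"],float),np.array(c["tvec"],float),np.array(c["mtx"],float),np.array(c["dist"],float))[0].reshape(-1,2)
E
python3 - <<'E'
from h import *
f=cv2.imread("pics/top0.png")[70:280,130:230]
f=cv2.resize(f,None,fx=5,fy=5,interpolation=cv2.INTER_CUBIC)[:, :]
f=cv2.convertScaleAbs(f,alpha=1.6)
a=f[:600];b=f[450:]
cv2.imwrite("pics/top1.png",cv2.resize(f[300:900],None,fx=1,fy=1))
for p in [(163,184),(172,216),(169,258),(175,135)]: print(p,ray("top",p,.055))
print(camera_params("top")["mtx"])
c=camera_params("top");R=cv2.Rodrigues(c["rvec"])[0];print(-R.T@np.array(c["tvec"]).ravel())
E
```

```text
(163, 184) [0.55001194 0.20772926 0.055     ]
(172, 216) [0.48314038 0.18767631 0.055     ]
(169, 258) [0.39877339 0.19236176 0.055     ]
(175, 135) [0.65517517 0.184951   0.055     ]
[[408.28911928   0.         259.88066878]
 [  0.         408.28911928 192.31294558]
 [  0.           0.           1.        ]]
[ 0.37263057 -0.00261106  0.87165874]
```

View pics/top1.png

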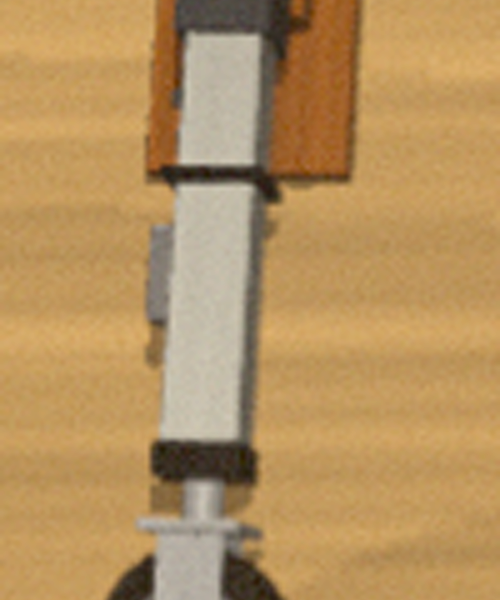

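The zoomed view (col = 130+x/5, row = 130+y/5) shows:
- Mouth at y≈33, and collar at y≈172.
- Button pad at x 150–172, y 226–322, on the left (+y) side.
- Pin at about (178,100).
- Left edge of the tube's top face running (184,50)→(163,430).

Run:
```python
from h import *
q=lambda x,y,z:ray("top",(130+x/5-.4,130+y/5-.4),z)
a,b=q(163,430,.071),q(184,50,.071); u=(b-a)/np.linalg.norm(b-a); n=np.array([-u[1],u[0],0])
print("u",u,np.degrees(np.arctan2(u[1],u[0])))
r1,r2=q(243,430,.071),q(266,50,.071);print("width",(a-r1)@n,(b-r2)@n,"right dir",np.degrees(np.arctan2(*(r2-r1)[[1,0]])))
B=q(161,274,.064);m=q(225,33,.075);c=q(220,170,.073);p=q(178,98,.058)
o=a-16*n/1000; s=lambda X:(X-o)@u
print("s button,collar,mouth,pin",s(B),s(c),s(m),s(p),"btn lat",(B-o)@n)
P=o+u*s(B);P[2]=.055;print("clip by button",P,"by collar",o+u*(s(c)-.042),"q",.09-(s(m)-s(c)),.09-(s(m)-s(B)-.042))
S=get_state();R=S["tool_rot"];t=P.copy();t[2]=.109
y=R[:,1]; ang=np.arctan2(n[1],n[0])-np.arctan2(y[1],y[0]); ang=(ang+np.pi/2)%np.pi-np.pi/2
print("offset",R.T@(t-S["tcp_pos"]),"twist about tool z",-ang, "up10cm",S["time_s"])
```

```text
u [ 0.99955828 -0.02971931  0.        ] -1.7030417856608777
width 0.03221998946546536 0.03423476173078681 right dir -2.4346032032238445
s button,collar,mouth,pin 0.06494638055064646 0.10640338310234294 0.16410172809582071 0.14137433652345843 btn lat 0.022087902445675
clip by button [0.54662818 0.18579176 0.055     ] by collar [0.54608542 0.1858079  0.071     ] q 0.032301655006522226 0.03284465245482574
offset [-0.47506481 -0.32190121  0.19486889] twist about tool z -0.24701306807041323 up10cm 0.5
```

```bash
python3 -m jog '[{"offset":[-0.04,-0.027,0],"twist":-0.05,"gripper":0},{"offset":[-0.08,-0.054,0],"twist":-0.1,"gripper":0},{"offset":[-0.12,-0.081,0.01],"twist":-0.15,"gripper":0},{"offset":[-0.15,-0.10,0.02],"twist":-0.2,"gripper":0},{"offset":[-0.18,-0.122,0.03],"twist":-0.25,"gripper":0},{"offset":[-0.21,-0.142,0.03],"twist":-0.25,"gripper":0},{"offset":[-0.24,-0.163,0.04],"twist":-0.25,"gripper":0},{"offset":[-0.27,-0.183,0.04],"twist":-0.25,"gripper":0},{"offset":[-0.30,-0.203,0.05],"twist":-0.25,"gripper":0},{"offset":[-0.33,-0.224,0.05],"twist":-0.25,"gripper":0},{"offset":[-0.36,-0.244,0.05],"twist":-0.25,"gripper":0},{"offset":[-0.39,-0.264,0.06],"twist":-0.25,"gripper":0}]' 60
python3 - <<'E'
from h import *
S=get_state();R=S["tool_rot"];print(R.T@(np.array([.5464,.1858,.109])-S["tcp_pos"]),R[:,1])
E
```

```text
time_s: 1.5
tcp_pos: [0.4826, 0.2639, 0.2456]
tool_rot: [[-1.0, 0.027, 0.003], [0.027, 1.0, 0.002], [-0.003, 0.002, -1.0]]
force: [1.1, 1.0, 1.2]
finger_gap: 0.0853
gripper_force: 0.0
[-0.06545911 -0.07657186  0.13670092] [0.02679264 0.99963939 0.00180164]
```

```bash
python3 -m jog '[{"offset":[-0.025,-0.028,0.02],"twist":0,"gripper":0},{"offset":[-0.048,-0.055,0.04],"twist":0,"gripper":0},{"offset":[-0.067,-0.077,0.06],"twist":0,"gripper":0},{"offset":[-0.067,-0.077,0.06],"twist":0,"gripper":0},{"offset":[-0.067,-0.077,0.06],"twist":0,"gripper":0}]'
python3 - <<'E'
from h import *
S=get_state();R=S["tool_rot"];print(R.T@(np.array([.5464,.1858,.109])-S["tcp_pos"]),R[:,1],S["joint_positions"])
cp=camera_params("wrist");f=grab_frame("wrist");cv2.imwrite("pics/w0.png",f[...,::-1])
np.save("cp.npy",cp,allow_pickle=True)
u=np.array([.99944,-.0335,0]);n=np.array([.0335,.99944,0]);c=np.array([.5464,.1858,.055])
for nm,P in dict(btn=c+n*.027,tubeL=c+n*.016+[0,0,.016],tubeR=c-n*.016+[0,0,.016]).items(): print(nm,proj("wrist",P,cp))
E
```

```text
time_s: 1.92
tcp_pos: [0.546, 0.1832, 0.1823]
tool_rot: [[-0.999, 0.032, -0.003], [0.032, 0.999, -0.002], [0.002, -0.002, -1.0]]
force: [0.4, 0.7, -0.1]
finger_gap: 0.0851
gripper_force: 0.0
[-0.0005467   0.00276304  0.07333201] [ 0.03165129  0.99949771 -0.00159006] [-0.14831199  0.50181961 -0.28407292  1.84032357  0.18462214  0.82800191
  1.01419413]
btn [[297.60999934 212.50501318]]
tubeL [[283.8712843  221.29968509]]
tubeR [[234.24458204 221.16292326]]
```

View pics/w0.png

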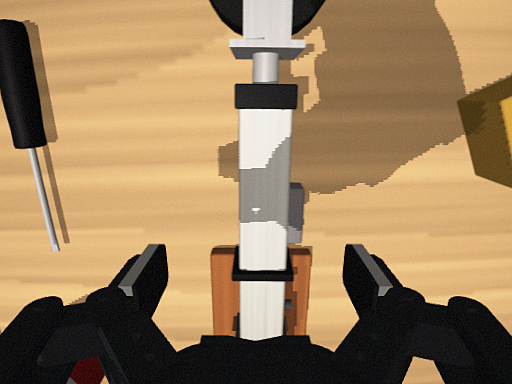

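The wrist view shows the tube centred at column 264.5 (edges 239 and 290), button rows 183–243, and the pad tips at about columns 163 and 347. The tube is parallel to the tool's x axis, with a small lateral shift against the prediction.

Run:
```python
from h import *
cp=np.load("cp.npy",allow_pickle=True).item()
S=get_state();R=S["tool_rot"];T=np.array(S["tcp_pos"]);print(T,S["time_s"])
for px in [(264.5,221),(265.5,120),(265,265)]:
    print(R.T@(ray("wrist",px,.071,cp)-T))
print("btn",R.T@(ray("wrist",(297,213),.064,cp)-T))
for z in (.045,.06,.073): print(proj("wrist",[T+R@np.array([x,y,z]) for x in(-.011,.011) for y in (-.0425,.0425)],cp).round(0).tolist())
```

```text
[0.54542683 0.18558956 0.18338758] 1.9667
[-0.00095526  0.00372723  0.11238692]
[0.06262292 0.00391684 0.11247162]
[-0.03309638  0.00429314  0.11234419]
btn [0.00181021 0.02549943 0.11939358]
[[165.0, 300.0], [355.0, 299.0], [160.0, 256.0], [361.0, 255.0]]
[[174.0, 281.0], [346.0, 280.0], [169.0, 240.0], [350.0, 240.0]]
[[180.0, 267.0], [339.0, 266.0], [176.0, 229.0], [343.0, 229.0]]
```

```bash
python3 -m jog '[{"offset":[0.001,0.004,0.015],"twist":0,"gripper":0},{"offset":[0.001,0.004,0.03],"twist":0,"gripper":0},{"offset":[0.001,0.004,0.03],"twist":0,"gripper":0},{"offset":[0.001,0.004,0.03],"twist":0,"gripper":0},{"offset":[0.001,0.004,0.03],"twist":0,"gripper":0},{"offset":[0.001,0.004,0.03],"twist":0,"gripper":0}]'
python3 - <<'E'
from h import *
S=get_state();R=S["tool_rot"];T=np.array(S["tcp_pos"])
cp=camera_params("wrist");f=grab_frame("wrist");cv2.imwrite("pics/w1.png",f[...,::-1])
np.save("cp.npy",dict(cp=cp,T=T,R=R),allow_pickle=True)
for z in (.06,): print(proj("wrist",[T+R@np.array([0,y,z]) for y in (-.0425,0,.0425)],cp).round(0).tolist())
d=T[2]-.071;print(proj("wrist",[T+R@np.array([0,y,d]) for y in (-.016,0,.016)],cp).round(1).tolist())
print("btn",proj("wrist",T+R@np.array([0,.027,T[2]-.064]),cp))
E
```

```text
time_s: 2.47
tcp_pos: [0.5451, 0.1909, 0.1553]
tool_rot: [[-1.0, 0.026, 0.002], [0.026, 1.0, 0.001], [-0.002, 0.001, -1.0]]
force: [0.1, 0.2, 0.1]
finger_gap: 0.0855
gripper_force: 0.0
[[167.0, 260.0], [255.0, 261.0], [342.0, 261.0]]
[[226.1, 238.7], [254.7, 238.7], [283.3, 238.7]]
btn [[301.11729104 233.38173954]]
```

View pics/w1.png

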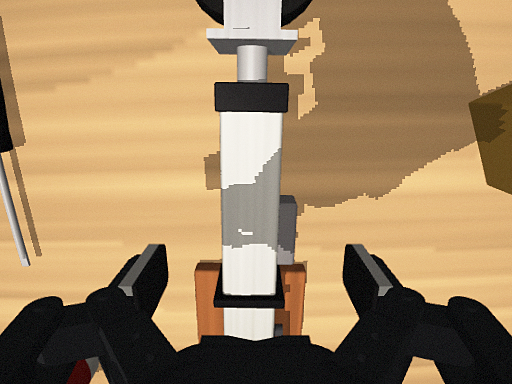

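The wrist view shows the tube centred at column 250.5 against the tool centreline at 254.7, so about 2 mm too far +y. The button centre is at row 230 against 233. I'll correct both and descend.

```bash
python3 -m jog '[{"offset":[0.001,-0.002,0.02],"twist":0,"gripper":0},{"offset":[0.001,-0.002,0.04],"twist":0,"gripper":0},{"offset":[0.001,-0.002,0.05],"twist":0,"gripper":0},{"offset":[0.001,-0.002,0.05],"twist":0,"gripper":0},{"offset":[0.001,-0.002,0.05],"twist":0,"gripper":0},{"offset":[0.001,-0.002,0.05],"twist":0,"gripper":0},{"offset":[0.001,-0.002,0.05],"twist":0,"gripper":0.3},{"offset":[0.001,-0.002,0.05],"twist":0,"gripper":0.3},{"offset":[0.001,-0.002,0.05],"twist":0,"gripper":0.3},{"offset":[0.001,-0.002,0.05],"twist":0,"gripper":0.3},{"offset":[0.001,-0.002,0.05],"twist":0,"gripper":0.3}]' 60
python3 - <<'E'
from h import *
S=get_state();R=S["tool_rot"];T=np.array(S["tcp_pos"])
cp=camera_params("wrist");f=grab_frame("wrist");cv2.imwrite("pics/w2.png",f[...,::-1])
d=T[2]-.071;print(proj("wrist",[T+R@np.array([0,y,d]) for y in (-.016,0,.016)],cp).round(1).tolist())
print("btn",proj("wrist",T+R@np.array([0,.027,T[2]-.064]),cp))
E
```

```text
time_s: 3.43
tcp_pos: [0.5437, 0.1881, 0.1042]
tool_rot: [[-1.0, 0.027, 0.0], [0.027, 1.0, 0.0], [-0.0, 0.0, -1.0]]
force: [-0.2, -0.4, -0.1]
finger_gap: 0.0595
gripper_force: 0.0
[[214.6, 294.7], [254.6, 294.9], [294.6, 294.8]]
btn [[318.51085954 284.47937387]]
```

View pics/w2.png

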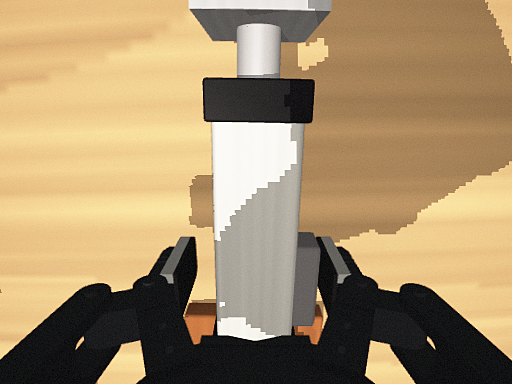

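The tube is now centred between the pads (edges 216 and 293 against the 254.6 centreline). The button spans rows 233–326, facing the right pad. I'll squeeze now.

```bash
python3 -m jog '[{"offset":[0,0,0],"twist":0,"gripper":1},{"offset":[0,0,0],"twist":0,"gripper":1},{"offset":[0,0,0],"twist":0,"gripper":1},{"offset":[0,0,0],"twist":0,"gripper":1},{"offset":[0,0,0],"twist":0,"gripper":1},{"offset":[0,0,0],"twist":0,"gripper":1},{"offset":[0,0,0],"twist":0,"gripper":1},{"offset":[0,0,0],"twist":0,"gripper":1},{"offset":[0,0,0],"twist":0,"gripper":1},{"offset":[0,0,0],"twist":0,"gripper":1}]' 60
```

```text
time_s: 4.32
tcp_pos: [0.5443, 0.1879, 0.1051]
tool_rot: [[-1.0, 0.028, 0.001], [0.028, 1.0, -0.0], [-0.001, 0.0, -1.0]]
force: [-1.7, 0.3, 9.0]
finger_gap: 0.0313
gripper_force: 61.7
```

```bash
python3 -m jog '[{"offset":[-0.004,0,0],"twist":0,"gripper":1},{"offset":[-0.008,0,0],"twist":0,"gripper":1},{"offset":[-0.012,0,0],"twist":0,"gripper":1},{"offset":[-0.016,0,0],"twist":0,"gripper":1},{"offset":[-0.020,0,0],"twist":0,"gripper":1},{"offset":[-0.024,0,0],"twist":0,"gripper":1},{"offset":[-0.028,0,0],"twist":0,"gripper":1},{"offset":[-0.032,0,0],"twist":0,"gripper":1},{"offset":[-0.036,0,0],"twist":0,"gripper":1},{"offset":[-0.040,0,0],"twist":0,"gripper":1},{"offset":[-0.044,0,0],"twist":0,"gripper":1},{"offset":[-0.044,0,0],"twist":0,"gripper":1}]'
```

```text
time_s: 5.32
tcp_pos: [0.5889, 0.1861, 0.1051]
tool_rot: [[-1.0, 0.029, 0.002], [0.029, 1.0, -0.001], [-0.002, -0.001, -1.0]]
force: [-0.0, -1.1, 8.1]
finger_gap: 0.0315
gripper_force: 61.5
```

```bash
python3 -m jog '[{"offset":[-0.003,0,0],"twist":0,"gripper":1},{"offset":[-0.006,0,0],"twist":0,"gripper":1},{"offset":[-0.009,0,0],"twist":0,"gripper":1},{"offset":[-0.011,0,0],"twist":0,"gripper":1},{"offset":[-0.013,0,0],"twist":0,"gripper":1},{"offset":[-0.014,0,0],"twist":0,"gripper":1},{"offset":[-0.015,0,0],"twist":0,"gripper":1},{"offset":[-0.015,0,0],"twist":0,"gripper":1}]'
```

```text
time_s: 5.98
tcp_pos: [0.6018, 0.1857, 0.1051]
tool_rot: [[-1.0, 0.028, -0.002], [0.028, 1.0, -0.002], [0.002, -0.002, -1.0]]
force: [-7.4, -2.6, 14.5]
finger_gap: 0.0314
gripper_force: 62.2
```

```bash
python3 -m jog '[{"offset":[-0.001,0,0],"twist":0,"gripper":1},{"offset":[-0.002,0,0],"twist":0,"gripper":1},{"offset":[-0.003,0,0],"twist":0,"gripper":1},{"offset":[-0.003,0,0],"twist":0,"gripper":1}]'
python3 - <<'E'
from h import *
f=grab_frame("top");a=cv2.resize(f[70:270,120:220,::-1],None,fx=3,fy=3,interpolation=cv2.INTER_CUBIC)
g=grab_frame("scene");b=cv2.resize(g[200:384,210:400,::-1],None,fx=2.5,fy=2.5,interpolation=cv2.INTER_CUBIC)
o=np.zeros((600,800,3),np.uint8);o[:600,:300]=a;o[:460,310:785]=b;cv2.imwrite("pics/c1.png",cv2.convertScaleAbs(o,alpha=1.4))
E
```

```text
time_s: 6.32
tcp_pos: [0.602, 0.1857, 0.105]
tool_rot: [[-1.0, 0.028, -0.008], [0.028, 1.0, -0.003], [0.008, -0.003, -1.0]]
force: [-15.7, -3.4, 20.9]
finger_gap: 0.0317
gripper_force: 63.5
```

View pics/c1.png

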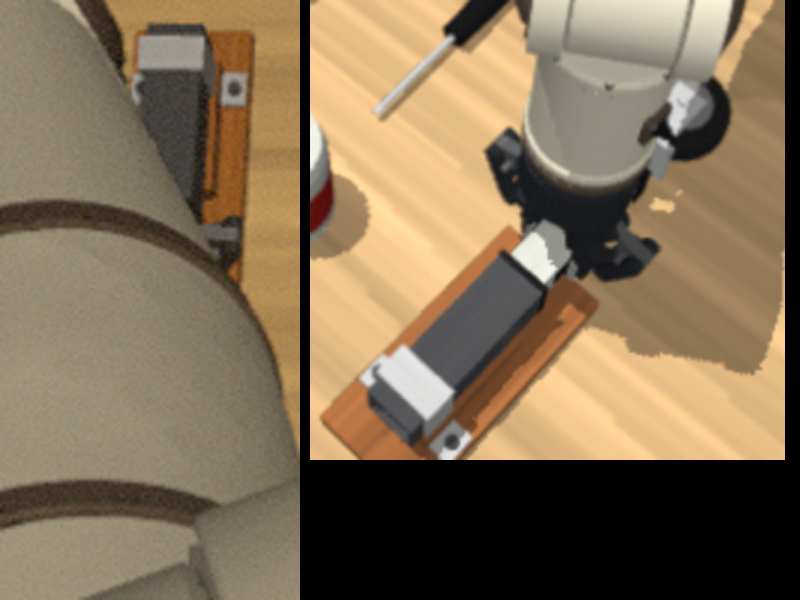

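The collar sits against the sleeve's mouth, and pushing further only raises the force, so the leg is home. Next I'll relax the push, let go and lift.

```bash
python3 -m jog '[{"offset":[0.002,0,0],"twist":0,"gripper":1},{"offset":[0.002,0,0],"twist":0,"gripper":0},{"offset":[0.002,0,0],"twist":0,"gripper":0},{"offset":[0.002,0,0],"twist":0,"gripper":0},{"offset":[0.002,0,0],"twist":0,"gripper":0},{"offset":[0.002,0,0],"twist":0,"gripper":0},{"offset":[0.002,0,0],"twist":0,"gripper":0},{"offset":[0.002,0,0],"twist":0,"gripper":0},{"offset":[0.002,0,0],"twist":0,"gripper":0}]' && python3 -m jog '[{"offset":[0,0,-0.015],"twist":0,"gripper":0},{"offset":[0,0,-0.04],"twist":0,"gripper":0},{"offset":[0,0,-0.07],"twist":0,"gripper":0},{"offset":[0.03,0,-0.1],"twist":0,"gripper":0},{"offset":[0.06,-0.02,-0.13],"twist":0,"gripper":0},{"offset":[0.09,-0.04,-0.14],"twist":0,"gripper":0},{"offset":[0.11,-0.07,-0.15],"twist":0,"gripper":0},{"offset":[0.11,-0.10,-0.15],"twist":0,"gripper":0},{"offset":[0.11,-0.13,-0.15],"twist":0,"gripper":0},{"offset":[0.11,-0.16,-0.15],"twist":0,"gripper":0},{"offset":[0.11,-0.16,-0.15],"twist":0,"gripper":0},{"offset":[0.11,-0.16,-0.15],"twist":0,"gripper":0}]'
python3 - <<'E'
from h import *
f=grab_frame("top");a=cv2.resize(f[70:190,130:210,::-1],None,fx=5,fy=5,interpolation=cv2.INTER_CUBIC)
g=grab_frame("scene");b=cv2.resize(g[200:384,230:380,::-1],None,fx=2.5,fy=2.5,interpolation=cv2.INTER_CUBIC)
o=np.zeros((600,800,3),np.uint8);o[:600,:400]=a;o[:460,410:785]=b;cv2.imwrite("pics/c2.png",cv2.convertScaleAbs(o,alpha=1.5))
E
```

```text
time_s: 7.17
tcp_pos: [0.6037, 0.1863, 0.1038]
tool_rot: [[-1.0, 0.027, -0.0], [0.027, 1.0, -0.0], [0.0, -0.0, -1.0]]
force: [-0.2, -0.3, -0.4]
finger_gap: 0.0856
gripper_force: 0.0
time_s: 8.17
tcp_pos: [0.4894, 0.0274, 0.2551]
tool_rot: [[-1.0, 0.031, 0.001], [0.031, 1.0, -0.001], [-0.001, -0.001, -1.0]]
force: [1.2, 0.0, 0.4]
finger_gap: 0.0856
gripper_force: 0.0
```

View pics/c2.png

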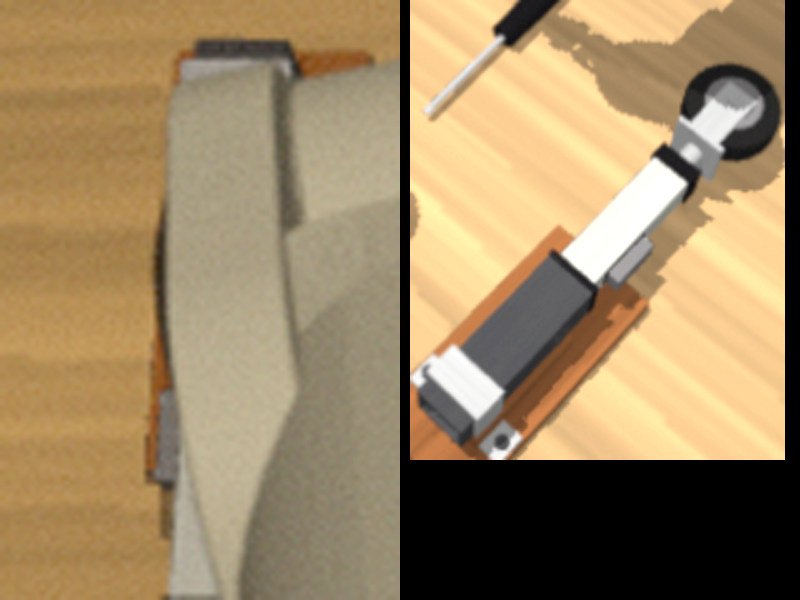

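The collar is at the mouth. The button stands fully proud again, about 22 px in the top crop as at the start, so the pin has popped out. The arm is clear, so I'll hand in.

```bash
python3 -c "
from station import *
print(sign_off())"
```

```text
the job is handed in; nothing more can be done
None
```

The castor leg is slid fully home against its stop, its button stands fully out again as it does when the pin is free (the pin itself was not seen in the pictures), the plain leg was not touched, and the job is handed in.

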